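Show the customer the pink party set and call the assistant

TASK

A customer wants the pink party set: point at the pink cups, then at the pink plates, each time bringing the tool point just above the middle of the top of the stack, with the fingertips a few centimetres clear of it, and staying there for two seconds. Then press the green call button fully down and let it come back up, so that an assistant comes to fetch them. Do not touch, move or lift any of the loose goods on the counter, and do not point at the other colours on the way: pass well above them.

Things in the scene. Friction and masses are not known exactly. Their poses are not given: they have to be found in the camera images.
- cups_pink: Bright pink (magenta) stack of five nested paper cups, upside down, loose on the counter: round, 74 mm across at the foot, narrowing to 54 mm at the top, 122 mm high, about 120 g. Origin at the centre of the underside, z up.
- cups_pink_top (a point): Middle of the top of the pink cup stack, 122 mm above its origin.
- plates_pink: Bright pink (magenta) stack of paper plates, loose on the counter: round, 140 mm across, 45 mm high, about 220 g. Origin at the centre of the underside, z up.
- plates_pink_top (a point): Middle of the plate stack at the height of its uppermost rim, 45 mm above its origin.
- cups_blue: Blue stack of five nested paper cups, upside down, loose on the counter: round, 74 mm across at the foot, narrowing to 54 mm at the top, 122 mm high, about 120 g. Origin at the centre of the underside, z up.
- cups_blue_top (a point): Middle of the top of the blue cup stack, 122 mm above its origin.
- plates_blue: Blue stack of paper plates, loose on the counter: round, 140 mm across, 45 mm high, about 220 g. Origin at the centre of the underside, z up.
- plates_blue_top (a point): Middle of the plate stack at the height of its uppermost rim, 45 mm above its origin.
- cups_yellow: Yellow stack of five nested paper cups, upside down, loose on the counter: round, 74 mm across at the foot, narrowing to 54 mm at the top, 122 mm high, about 120 g. Origin at the centre of the underside, z up.
- cups_yellow_top (a point): Middle of the top of the yellow cup stack, 122 mm above its origin.
- plates_yellow: Yellow stack of paper plates, loose on the counter: round, 140 mm across, 45 mm high, about 220 g. Origin at the centre of the underside, z up.
- plates_yellow_top (a point): Middle of the plate stack at the height of its uppermost rim, 45 mm above its origin.
- call (a joint): Travel of the green cap of the call button: 0 m up, 0.006 m fully down; a spring pushes it back up, about 5 N holds it fully down. It moves straight down.
- call_top (a point): Centre of the top face of the call button's round green cap (50 mm across) while up; it goes down with the cap. 22 mm above the counter. The cap sits in a round black housing (66 mm across, 12 mm high) fixed to the counter, at the robot's left or right.
- candle_jar: Bystander: clear jar of party candles with a steel lid, 66 mm across, 89 mm high, loose, on the side of the counter across from the call button. Origin at the centre of its underside.
- tape_roll: Bystander: white roll of tape lying flat, loose, 90 mm across, 24 mm high, beside the plates, at the robot's left or right. Origin at the centre of its underside.
- balloon_weight: Bystander: silver cone-shaped balloon weight, loose, 60 mm across, 55 mm high, beside the plates, at the robot's left or right. Origin at the centre of its underside.
Not all that is in view belongs to the job. What is shaped like the plates_pink but turquoise is not meant. Of the things shaped like the part that bears call, the black one is meant.

How it is judged:
By the outcome, as a careful person would: the job done as asked, in the order asked, and still so for the second after the job is handed in, with the robot touching nothing.
It also fails if it takes over 56 s, if anything falls off the work surface, if the arm or the gripper's body presses on something with over 40 N, if the wrist force passes 120 N, or if a joint passes its speed limit or range.

ROBOT

A 6-joint arm with a two-finger parallel gripper is mounted at the origin on the work surface. World frame = base frame: x ahead of the robot, y to its left, z up, the work surface at z = 0. Lengths are in m, angles in rad, forces in N, time in s.
With the tool pointing down it reaches from about 0.375 to 0.9 m from the base axis. Payload 3.1 kg.
Tool frame: the origin (TCP) lies between the finger pads, 19 mm behind the fingertips; this is the grasp point; z points along the fingers, y is the line along which they close (so a half turn about z gives the same grasp; the last joint's range is limited). The gripper opens to 85 mm and grips with 20 to 120 N. Pads are 22 mm wide; open, the fingers measure 114 mm over their backs; the gripper's body (76 mm by 85 mm) begins 54 mm behind the grasp point. The pads swing forward as they close: fully open they stand 13 mm farther back than shut.
Start: joints at [-1.46, 0.527, 1.433, -0, 1.181, -0.178], TCP at [0.179, -0.599, 0.25] pointing down, gripper open.
Joint ranges: [-3.08, 3.08], [-0.75, 2.2], [0.22, 2.44], [-1.43, 4.57], [0, 2.65], [-2.85, 2.85]. Speed limits (rad/s): [2.79, 2.79, 3.14, 3.14, 3.14, 3.14].

INTERFACE

Orientations are given as a unit quaternion [x, y, z, w].
In Python, from station import sense, vision, order gives the robot as it stands.
- The arm moves only by the shell command python3 -m crank 'ROWS' [OPENING] [FORCE]. ROWS is JSON, a list of rows, each an object with "dp": the shift along the world's x, y, z in units of 30 mm (1.0 is 30 mm), a list of three; "angular": the turn, a rotation vector about the world's x, y, z in degrees, a list of three. In form: [{"dp": [dx, dy, dz], "angular": [ax, ay, az]}, ...]. A call has 1 to 20 rows; each row shifts and turns the commanded pose from where the row before left it; what a row does not reach is not made up. A row lasts 1/10 s, in which the tool goes at most 50 mm and 8.59 degrees, less where a joint would pass 70% of its speed; a pose out of reach is approached as far as the arm can. A call is refused whole if a number of a shift passes 1 or a number of a turn 8.59, either way. A call with a gripper value outside its range is refused whole. OPENING is the closure, from 0 (fully open) to 1 (shut), set as the call begins (- or left out, the last holds). The fingers move at their own pace and stop on an object; FORCE is the grip in N (left out, the last holds). Time passes only in rows, so rows that do not move let the fingers close. It gives the time, the measured TCP pose, the force, the opening and the grip force at its end, in the units of the state.
- sense(): the state, without advancing time (a new reading comes with each control period).
- vision.snapshot(name): name is "scene" or "top" or "wrist"; returns a dict with "image" (420x560x3 uint8, blue, green, red), "range_z" (420x560 float32, m along the optical axis (not along the pixel's ray), 0 where there is no reading), "mtx" (3x3 intrinsics, pixels), "pose" (4x4, takes a point from camera to world coordinates); the wrist camera has in their place "mount" (4x4, takes a point from camera to tool coordinates, whose origin is the TCP and whose axes are the flange's). Camera axes: x right, y down, z forward; pixel columns grow to the right and rows downward; lengths in m; the calibration is good to about 2 mm. A picture is of the moment at which its call begins: read the wrist's pose just before it.
- order.sign_off(): hands the job in; it is judged then, once.
The state is a dict: "t": time; "q": joint angles; "qd": joint speeds; "tau": joint torques, N m; "tcp_pos": TCP position; "tool_rot": TCP orientation; "force": force on the tool from outside, world axes, zero at the start; "ft_torque": the same for the moment, N m; "finger_gap": opening from 0.0 (shut) to 1.0 (fully open); "gripper_force": force on a finger pad.
Only numpy, scipy, OpenCV 4.12 (cv2) and the standard library are available. Lean on these libraries where they do the work, as an engineer would, in place of code of your own. Each camera call takes 0.05 s, during which the arm holds its last target. There are 200 camera calls.

## Working session

There is one attempt and no reset: what is moved stays moved. The work goes in short steps, Python scripts to look and compute and a shell command to move; the robot and the scene stay as the last step left them, time stands still between calls to the robot, and variables do not carry over. Pictures are saved under pics/ and viewed, at most 10 in all, crops included, and the job is handed in when it is done.

```bash
mkdir -p pics
python3 - <<'E'
from station import sense, vision
import cv2,numpy as np
for n in("top","scene"):
    s=vision.snapshot(n); cv2.imwrite(f"pics/{n}1.png",s["image"]); np.savez(f"{n}1.npz",**s)
print(sense())
E
```

```text
{'t': 0.1, 'q': array([-1.45946332e+00,  5.28386909e-01,  1.43378284e+00,  2.18785693e-05,
        1.18142231e+00, -1.78504435e-01]), 'qd': array([ 0.00159771, -0.00073455, -0.00369006,  0.00032886, -0.001746  ,
        0.00145324]), 'tau': array([ 6.43901676e-04, -4.43303919e+01, -1.78586537e+01, -2.75717193e-04,
        3.86300831e-03, -8.01145092e-06]), 'tcp_pos': array([ 0.17858422, -0.5982995 ,  0.24912027]), 'tool_rot': array([ 9.89517754e-01,  1.44407811e-01,  4.36799853e-05, -9.98798767e-04]), 'force': array([-0.18544555,  0.15695939, -0.44524715]), 'ft_torque': array([-0.01483268,  0.02332005, -0.02830756]), 'gripper_force': 0.0, 'finger_gap': 0.9968423286702411}
```

View pics/top1.png

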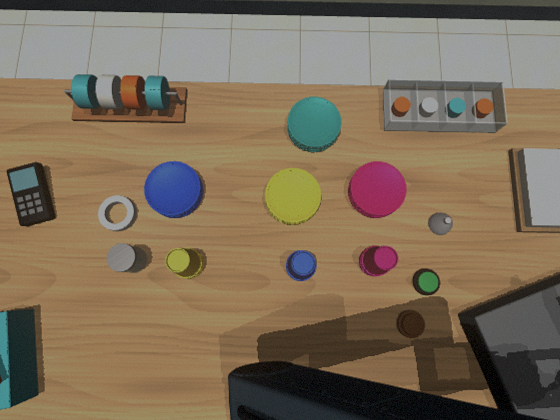

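View pics/scene1.png

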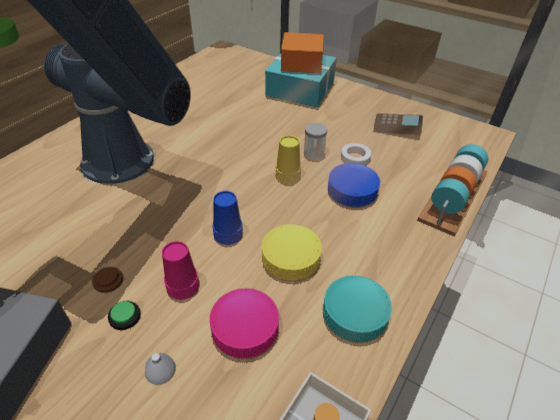

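The top view shows the pink cups near (380,260), the pink plates at (378,188), the green button in its black housing at (427,281) and a brown lookalike at (410,324). The scene view agrees. Next I'll measure the positions.

```bash
cat > m.py <<'E'
import cv2,numpy as np
def pts(n):
    s=np.load(n); d=s["range_z"]; v,u=np.indices(d.shape); K=s["mtx"]
    p=np.dstack([(u-K[0,2])/K[0,0]*d,(v-K[1,2])/K[1,1]*d,d]); T=s["pose"]
    return s,p@T[:3,:3].T+T[:3,3]
R={"pink":((150,120,60),(175,255,255)),"green":((50,100,40),(75,255,255)),"blue":((108,120,40),(128,255,255)),"yellow":((24,150,60),(34,255,255))}
for n in("top1.npz","scene1.npz"):
    s,P=pts(n); h=cv2.cvtColor(s["image"],cv2.COLOR_BGR2HSV); T=s["pose"]
    print(n,T[:3,3])
    for c,(a,b) in R.items():
        m=cv2.inRange(h,a,b); k,l,st,ce=cv2.connectedComponentsWithStats(m)
        for i in range(1,k):
            if st[i,4]<150: continue
            q=P[(l==i)&(s["range_z"]>0)]; z=np.percentile(q[:,2],95)
            w=(l==i)&(s["range_z"]>0)&(abs(P[:,:,2]-z)<.006)
            q=P[w]; (x,y),r=cv2.minEnclosingCircle(q[:,:2].astype(np.float32).reshape(-1,1,2))
            print(c,ce[i].round(),st[i,4],"z",z.round(3),"mean",q.mean(0).round(4),"circ",round(x,4),round(y,4),round(r,4))
E
python3 m.py
```

```text
top1.npz [0.39510383 0.00495287 0.99029849]
pink [377. 189.] 2537 z 0.045 mean [ 0.648  -0.2386  0.0424] circ 0.6483 -0.2373 0.0704
pink [381. 259.] 663 z 0.122 mean [ 0.4683 -0.2295  0.1182] circ 0.469 -0.2295 0.0272
green [428. 282.] 334 z 0.024 mean [ 0.4209 -0.3572  0.0213] circ 0.4215 -0.3573 0.0247
blue [172. 189.] 2406 z 0.045 mean [0.6372 0.2781 0.042 ] circ 0.6387 0.2766 0.0701
blue [303. 263.] 470 z 0.122 mean [ 0.4527 -0.0466  0.118 ] circ 0.4538 -0.0469 0.0273
yellow [291. 200.] 1907 z 0.045 mean [ 0.6183 -0.0217  0.0426] circ 0.6263 -0.0238 0.0697
scene1.npz [ 0.96190381 -0.61012411  0.81377762]
pink [179. 271.] 1623 z 0.12 mean [ 0.4681 -0.2319  0.118 ] circ 0.4686 -0.2312 0.0284
pink [244. 323.] 3882 z 0.045 mean [ 0.648  -0.2401  0.0423] circ 0.6476 -0.2395 0.0702
green [ 7. 32.] 371 z 0.186 mean [-0.7051  0.1712  0.1836] circ -0.7208 0.1635 0.0711
green [122. 312.] 441 z 0.024 mean [ 0.4224 -0.3605  0.0217] circ 0.4213 -0.3599 0.0253
blue [356. 185.] 1487 z 0.045 mean [0.6483 0.2721 0.0421] circ 0.6367 0.2739 0.0703
blue [225. 218.] 1186 z 0.119 mean [ 0.4539 -0.0502  0.1177] circ 0.4546 -0.0477 0.0286
```

```bash
python3 -m crank '[{"dp":[0.3,0.4,0],"angular":[0,0,0]},{"dp":[0.6,0.8,0],"angular":[0,0,0]},{"dp":[0.6,0.8,0],"angular":[0,0,0]},{"dp":[0.6,0.8,0],"angular":[0,0,0]},{"dp":[0.6,0.8,0],"angular":[0,0,0]},{"dp":[0.6,0.8,0],"angular":[0,0,0]},{"dp":[0.6,0.8,0],"angular":[0,0,0]},{"dp":[0.6,0.8,0],"angular":[0,0,0]},{"dp":[0.6,0.8,0],"angular":[0,0,0]},{"dp":[0.6,0.8,0],"angular":[0,0,0]},{"dp":[0.6,0.8,0],"angular":[0,0,0]},{"dp":[0.6,0.8,0],"angular":[0,0,0]},{"dp":[0.6,0.8,0],"angular":[0,0,0]},{"dp":[0.6,0.7,0],"angular":[0,0,0]},{"dp":[0.6,0.7,0],"angular":[0,0,0]},{"dp":[0.6,0.6,0],"angular":[0,0,0]},{"dp":[0.4,0.4,0],"angular":[0,0,0]},{"dp":[0,0,0],"angular":[0,0,0]},{"dp":[0,0,0],"angular":[0,0,0]},{"dp":[0,0,0],"angular":[0,0,0]}]' 1 20
```

```text
t: 2.1
tcp_pos: [0.469, -0.2269, 0.2499]
tool_rot: [0.99, 0.144, -0.0, -0.0]
force: [0.1, -0.4, 0.9]
finger_gap: -0.002
gripper_force: 0.0
```

```bash
python3 -m crank '[{"dp":[0,-0.1,-0.3],"angular":[0,0,0]},{"dp":[0,0,-0.5],"angular":[0,0,0]},{"dp":[0,0,-0.5],"angular":[0,0,0]},{"dp":[0,0,-0.5],"angular":[0,0,0]},{"dp":[0,0,-0.5],"angular":[0,0,0]},{"dp":[0,0,-0.3],"angular":[0,0,0]},{"dp":[0,0,0],"angular":[0,0,0]},{"dp":[0,0,0],"angular":[0,0,0]},{"dp":[0,0,0],"angular":[0,0,0]},{"dp":[0,0,0],"angular":[0,0,0]}]'
python3 - <<'E'
from station import vision
import cv2
cv2.imwrite("pics/s2.png",vision.snapshot("scene")["image"][150:380,60:340])
E
```

```text
t: 3.1
tcp_pos: [0.47, -0.2302, 0.1727]
tool_rot: [0.99, 0.144, 0.001, 0.001]
force: [-0.1, -0.4, 0.5]
finger_gap: 0.001
gripper_force: 0.0
```

View pics/s2.png

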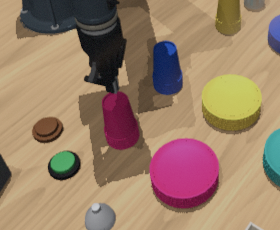

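The crop shows the shut fingertips at about (115,88), just above the pink cup stack, whose top is at (118,97). Nothing is touching, so I'll hold here.

```bash
H='x'; python3 -m crank '[{"dp":[0,0,0],"angular":[0,0,0]},{"dp":[0,0,0],"angular":[0,0,0]},{"dp":[0,0,0],"angular":[0,0,0]},{"dp":[0,0,0],"angular":[0,0,0]},{"dp":[0,0,0],"angular":[0,0,0]},{"dp":[0,0,0],"angular":[0,0,0]},{"dp":[0,0,0],"angular":[0,0,0]},{"dp":[0,0,0],"angular":[0,0,0]},{"dp":[0,0,0],"angular":[0,0,0]},{"dp":[0,0,0],"angular":[0,0,0]},{"dp":[0,0,0],"angular":[0,0,0]},{"dp":[0,0,0],"angular":[0,0,0]},{"dp":[0,0,0],"angular":[0,0,0]},{"dp":[0,0,0],"angular":[0,0,0]},{"dp":[0,0,0],"angular":[0,0,0]},{"dp":[0,0,0],"angular":[0,0,0]},{"dp":[0,0,0],"angular":[0,0,0]},{"dp":[0,0,0],"angular":[0,0,0]},{"dp":[0,0,0],"angular":[0,0,0]},{"dp":[0,0,0],"angular":[0,0,0]}]'
python3 -m crank '[{"dp":[0,0,0],"angular":[0,0,0]},{"dp":[0,0,0],"angular":[0,0,0]},{"dp":[0,0,0],"angular":[0,0,0]},{"dp":[0,0,0.4],"angular":[0,0,0]},{"dp":[0,0,0.8],"angular":[0,0,0]},{"dp":[0,0,0.8],"angular":[0,0,0]},{"dp":[0.3,0,0.4],"angular":[0,0,0]},{"dp":[0.6,0,0],"angular":[0,0,0]},{"dp":[0.8,-0.1,0],"angular":[0,0,0]},{"dp":[0.8,-0.1,0],"angular":[0,0,0]},{"dp":[0.8,-0.1,0],"angular":[0,0,0]},{"dp":[0.8,0,0],"angular":[0,0,0]},{"dp":[0.8,0,0],"angular":[0,0,0]},{"dp":[0.6,0,0],"angular":[0,0,0]},{"dp":[0.4,0,0],"angular":[0,0,0]},{"dp":[0,0,0],"angular":[0,0,0]},{"dp":[0,0,0],"angular":[0,0,0]},{"dp":[0,0,0],"angular":[0,0,0]}]'
```

```text
t: 5.15
tcp_pos: [0.4696, -0.2299, 0.172]
tool_rot: [0.99, 0.144, -0.0, -0.0]
force: [0.5, 0.6, -0.2]
finger_gap: 0.001
gripper_force: 0.0
t: 6.95
tcp_pos: [0.6458, -0.2388, 0.2443]
tool_rot: [0.99, 0.144, -0.0, -0.0]
force: [0.0, 0.5, 0.1]
finger_gap: -0.0
gripper_force: 0.0
```

```bash
python3 -m crank '[{"dp":[0.08,0,-0.3],"angular":[0,0,0]},{"dp":[0,0,-0.7],"angular":[0,0,0]},{"dp":[0,0,-0.7],"angular":[0,0,0]},{"dp":[0,0,-0.7],"angular":[0,0,0]},{"dp":[0,0,-0.7],"angular":[0,0,0]},{"dp":[0,0,-0.7],"angular":[0,0,0]},{"dp":[0,0,-0.5],"angular":[0,0,0]},{"dp":[0,0,-0.4],"angular":[0,0,0]},{"dp":[0,0,-0.2],"angular":[0,0,0]},{"dp":[0,0,0],"angular":[0,0,0]},{"dp":[0,0,0],"angular":[0,0,0]},{"dp":[0,0,0],"angular":[0,0,0]}]'
python3 -m crank '[{"dp":[0,0,0],"angular":[0,0,0]},{"dp":[0,0,0],"angular":[0,0,0]},{"dp":[0,0,0],"angular":[0,0,0]},{"dp":[0,0,0],"angular":[0,0,0]},{"dp":[0,0,0],"angular":[0,0,0]},{"dp":[0,0,0],"angular":[0,0,0]},{"dp":[0,0,0],"angular":[0,0,0]},{"dp":[0,0,0],"angular":[0,0,0]},{"dp":[0,0,0],"angular":[0,0,0]},{"dp":[0,0,0],"angular":[0,0,0]},{"dp":[0,0,0],"angular":[0,0,0]},{"dp":[0,0,0],"angular":[0,0,0]},{"dp":[0,0,0],"angular":[0,0,0]},{"dp":[0,0,0],"angular":[0,0,0]},{"dp":[0,0,0],"angular":[0,0,0]},{"dp":[0,0,0],"angular":[0,0,0]},{"dp":[0,0,0],"angular":[0,0,0]},{"dp":[0,0,0],"angular":[0,0,0]},{"dp":[0,0,0],"angular":[0,0,0]},{"dp":[0,0,0],"angular":[0,0,0]}]'
python3 - <<'E'
from station import vision
import cv2
cv2.imwrite("pics/s3.png",vision.snapshot("scene")["image"][150:400,60:400])
E
```

```text
t: 8.15
tcp_pos: [0.6497, -0.2392, 0.0982]
tool_rot: [0.99, 0.144, 0.001, 0.001]
force: [-0.4, 1.3, 0.4]
finger_gap: 0.0
gripper_force: 0.0
t: 10.15
tcp_pos: [0.649, -0.2389, 0.097]
tool_rot: [0.99, 0.144, -0.0, 0.0]
force: [-0.2, 0.2, 0.8]
finger_gap: -0.001
gripper_force: 0.0
```

View pics/s3.png

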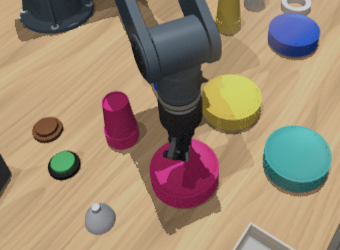

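The crop shows the fingertips at about (175,160), hovering over the middle of the pink plates. The cups are undisturbed. I'll hold a little longer, then rise and go over the button.

```bash
python3 -m crank '[{"dp":[0,0,0],"angular":[0,0,0]},{"dp":[0,0,0],"angular":[0,0,0]},{"dp":[0,0,0],"angular":[0,0,0]},{"dp":[0,0,0],"angular":[0,0,0]},{"dp":[0,0,0.4],"angular":[0,0,0]},{"dp":[0,0,0.8],"angular":[0,0,0]},{"dp":[0,0,0.8],"angular":[0,0,0]},{"dp":[0,0,0.8],"angular":[0,0,0]},{"dp":[0,0,0.8],"angular":[0,0,0]},{"dp":[0,0,0.8],"angular":[0,0,0]},{"dp":[0,0,0.5],"angular":[0,0,0]},{"dp":[0,0,0],"angular":[0,0,0]}]'
python3 -m crank '[{"dp":[-0.4,-0.2,0],"angular":[0,0,0]},{"dp":[-0.8,-0.4,0],"angular":[0,0,0]},{"dp":[-0.8,-0.4,0],"angular":[0,0,0]},{"dp":[-0.8,-0.4,0],"angular":[0,0,0]},{"dp":[-0.8,-0.4,0],"angular":[0,0,0]},{"dp":[-0.8,-0.4,0],"angular":[0,0,0]},{"dp":[-0.8,-0.5,0],"angular":[0,0,0]},{"dp":[-0.8,-0.5,0],"angular":[0,0,0]},{"dp":[-0.8,-0.4,0],"angular":[0,0,0]},{"dp":[-0.5,-0.3,0],"angular":[0,0,0]},{"dp":[-0.3,-0.1,0],"angular":[0,0,0]},{"dp":[0,0,0],"angular":[0,0,0]},{"dp":[0,0,0],"angular":[0,0,0]},{"dp":[0,0,0],"angular":[0,0,0]}]'
```

```text
t: 11.4
tcp_pos: [0.6505, -0.2396, 0.2476]
tool_rot: [0.99, 0.144, 0.003, 0.002]
force: [-0.0, 0.5, 0.3]
finger_gap: -0.001
gripper_force: 0.0
t: 12.8
tcp_pos: [0.4215, -0.3584, 0.2438]
tool_rot: [0.989, 0.145, 0.0, -0.0]
force: [0.8, -0.0, 0.4]
finger_gap: 0.005
gripper_force: 0.0
```

```bash
python3 -m crank '[{"dp":[0,0,-0.4],"angular":[0,0,0]},{"dp":[0,0,-0.8],"angular":[0,0,0]},{"dp":[0,0,-0.8],"angular":[0,0,0]},{"dp":[0,0,-0.8],"angular":[0,0,0]},{"dp":[0,0,-0.8],"angular":[0,0,0]},{"dp":[0,0,-0.8],"angular":[0,0,0]},{"dp":[0,0,-0.8],"angular":[0,0,0]},{"dp":[0,0,-0.6],"angular":[0,0,0]},{"dp":[0,0,-0.3],"angular":[0,0,0]},{"dp":[0,0,0],"angular":[0,0,0]},{"dp":[0,0,0],"angular":[0,0,0]},{"dp":[0,0,0],"angular":[0,0,0]}]'
python3 - <<'E'
from station import vision
import cv2
im=vision.snapshot("scene")["image"][220:400,30:270]
cv2.imwrite("pics/s4.png",cv2.resize(im,None,fx=2,fy=2))
E
```

```text
t: 14.0
tcp_pos: [0.4216, -0.3594, 0.0619]
tool_rot: [0.99, 0.145, 0.001, 0.001]
force: [-0.2, -0.6, 0.3]
finger_gap: 0.0
gripper_force: 0.0
```

View pics/s4.png

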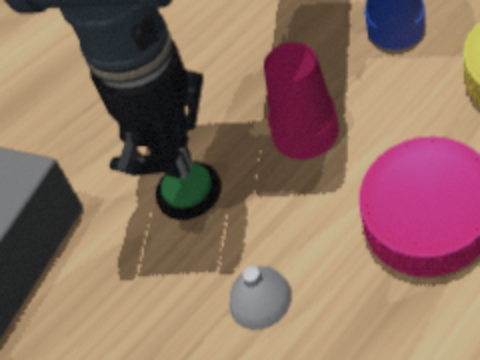

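The crop shows the fingertips right over the green cap at (187,185), with clear space around the gripper. Now I'll press in small steps while watching the force.

```bash
python3 -m crank '[{"dp":[0,0,-0.2],"angular":[0,0,0]},{"dp":[0,0,-0.2],"angular":[0,0,0]},{"dp":[0,0,-0.2],"angular":[0,0,0]},{"dp":[0,0,-0.1],"angular":[0,0,0]},{"dp":[0,0,-0.1],"angular":[0,0,0]},{"dp":[0,0,-0.05],"angular":[0,0,0]},{"dp":[0,0,0],"angular":[0,0,0]},{"dp":[0,0,0],"angular":[0,0,0]}]'
```

```text
t: 14.85
tcp_pos: [0.4208, -0.3587, 0.0357]
tool_rot: [0.99, 0.144, -0.0, -0.0]
force: [-1.3, 0.3, 5.0]
finger_gap: 0.0
gripper_force: 2.1
```

```bash
python3 -m crank '[{"dp":[0,0,-0.04],"angular":[0,0,0]},{"dp":[0,0,0],"angular":[0,0,0]},{"dp":[0,0,0],"angular":[0,0,0]}]'
```

```text
t: 15.15
tcp_pos: [0.4208, -0.3587, 0.0348]
tool_rot: [0.99, 0.144, -0.0, -0.0]
force: [-1.3, 1.9, 6.8]
finger_gap: 0.004
gripper_force: 3.4
```

```bash
python3 -m crank '[{"dp":[0,0,-0.04],"angular":[0,0,0]},{"dp":[0,0,0],"angular":[0,0,0]},{"dp":[0,0,0],"angular":[0,0,0]}]'
```

```text
t: 15.45
tcp_pos: [0.4208, -0.3587, 0.0346]
tool_rot: [0.99, 0.145, -0.0, 0.0]
force: [-4.2, 2.6, 15.2]
finger_gap: -0.004
gripper_force: 7.3
```

The force has risen sharply to 15 N with no further travel, so the cap is bottomed out. Releasing.

```bash
python3 -m crank '[{"dp":[0,0,0],"angular":[0,0,0]},{"dp":[0,0,0.2],"angular":[0,0,0]},{"dp":[0,0,0.3],"angular":[0,0,0]},{"dp":[0,0,0.6],"angular":[0,0,0]},{"dp":[0,0,0.8],"angular":[0,0,0]},{"dp":[0,0,0.8],"angular":[0,0,0]},{"dp":[0,0,0.8],"angular":[0,0,0]},{"dp":[0,0,0.8],"angular":[0,0,0]},{"dp":[0,0,0.8],"angular":[0,0,0]},{"dp":[0,0,0.8],"angular":[0,0,0]},{"dp":[0,0,0.4],"angular":[0,0,0]},{"dp":[0,0,0],"angular":[0,0,0]},{"dp":[0,0,0],"angular":[0,0,0]},{"dp":[0,0,0],"angular":[0,0,0]},{"dp":[0,0,0],"angular":[0,0,0]}]'
python3 - <<'E'
from station import vision
import numpy as np
np.savez("scene1.npz",**vision.snapshot("scene")); np.savez("top1.npz",**vision.snapshot("top"))
E
python3 m.py
```

```text
t: 16.95
tcp_pos: [0.4206, -0.3584, 0.2208]
tool_rot: [0.99, 0.144, -0.001, -0.001]
force: [-1.3, -0.5, -0.7]
finger_gap: -0.002
gripper_force: 0.0
top1.npz [0.39510383 0.00495287 0.99029849]
pink [377. 189.] 2538 z 0.045 mean [ 0.6475 -0.239   0.0422] circ 0.6485 -0.2382 0.0703
pink [379. 260.] 812 z 0.121 mean [ 0.4678 -0.2292  0.118 ] circ 0.4685 -0.2292 0.0273
green [428. 281.] 310 z 0.024 mean [ 0.4219 -0.3573  0.0212] circ 0.4206 -0.3578 0.0247
blue [172. 189.] 2406 z 0.045 mean [0.6377 0.2774 0.042 ] circ 0.6376 0.2763 0.0702
blue [303. 263.] 492 z 0.122 mean [ 0.4522 -0.0465  0.1183] circ 0.4533 -0.0471 0.0272
yellow [291. 201.] 1780 z 0.045 mean [ 0.6148 -0.0198  0.0423] circ 0.6258 -0.0245 0.0691
scene1.npz [ 0.96190381 -0.61012411  0.81377762]
pink [179. 271.] 1657 z 0.121 mean [ 0.4677 -0.2313  0.1181] circ 0.468 -0.2318 0.029
pink [244. 323.] 3877 z 0.045 mean [ 0.6482 -0.2406  0.0423] circ 0.6481 -0.2385 0.0704
green [122. 312.] 444 z 0.024 mean [ 0.4221 -0.3605  0.0217] circ 0.4214 -0.3605 0.0251
blue [356. 185.] 1486 z 0.045 mean [0.6488 0.2728 0.0421] circ 0.6376 0.2732 0.0696
blue [226. 218.] 1225 z 0.12 mean [ 0.4537 -0.0497  0.118 ] circ 0.4537 -0.0483 0.0284
```

The stacks I re-measured haven't moved and the button is back up, so I'm handing in.

```bash
python3 -c "
from station import order
print(order.sign_off())"
```

```text
the job is handed in; nothing more can be done
None
```

I pointed at the pink cups and then the pink plates for at least two seconds each, pressed the green call button fully down and let it come back up, then handed the job in at about 17 s; the arm touched only the button.

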